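# Let a yerba tin down the sloping rack and catch it on the roll

## Task

Press the pad of the tin rack's gate fully down so that the tin rolls down the lane and out from under the wire guard, untouched. Catch it gently on the move, not by just blocking it: run the fingers along close in front of it at nearly its own speed, then slow it to a stop in the lower half of the open lane, clear of the lip. Then ease it slowly down against the lip, leave it resting there with the gate down, and leave everything else on the table alone.

Things in the scene. Friction and masses are not known exactly. Their poses are not given: they have to be found in the camera images.
- rack: fixed sloping tin rack, 550 x 116 mm. Origin on the table, mid-rack; y points up the lane (low end -y), x across it (robot on the -x side), z up. Rails slope 0.037 to 0.052 rad (set beforehand); rail top z about 0.066 + 0.0445 y. Low side walls at x = +-56 mm, 18 mm above the rails. Low-end lip across it: y = -0.271 to -0.278, 14 mm above the rails; raised fingertips pass over it
- tin: tin lying across the lane: 84 mm across its end rims, 80 mm between, 100 mm long, 0.6 kg +-15 %, too thick to grip. Origin: its centre, 42 mm above the rails; x: its axis, along the rack's x. Starts behind the gate. Freed at rack y = 0.188, it gains about 0.14 m/s2 (0.09 to 0.19, hidden): 0.2 m/s where the guard ends (1.5 s), 0.34 at the lip (2.5 s)
- gate (a joint): gate travel in m: 0 up (blade 25 mm above the rails, in front of the tin), 0.030 fully down on its stop (blade below the rails; the tin is freed from about 0.022). Pressed straight down through its pad, about 4 N plus 8 N per m/s; it stays where it is left.
- pad_top (a point): centre of the top of the gate's press pad, a black disc 44 mm across beside the lane on the robot's side, level, 135 mm from the middle of the lane, 148 mm above the table with the gate up; it moves down with the gate
- guard_end (a point): mid-lane, at the tin's centre height, under the lowest bar of the wire guard that covers the lane above here (rack y = 0.043 to 0.235; cross bars 108 mm above the rails, side bars at x = +-62 mm). The tin is out when its centre is past this point; below it the lane is open from above
- low_seat (a point): where the tin's centre is when it rests against the lip at the low end, 42 mm above the rails, rack y = -0.242; the line from guard_end to low_seat is the path of the tin's centre and shows the slope
- caddy: yellow plastic caddy with a turning knob on its lid, 136 x 136 mm, 172 mm tall; origin: centre of its underside
- gourd: calabash gourd in a three-legged steel stand, 90 mm across, 114 mm tall; origin: centre of its underside
- plate: orange melamine plate, 200 mm across, 18 mm high; origin: centre of its underside
- bombilla: steel drinking straw lying on the table, 220 mm long; origin: its middle, on the table
- jar: clip-top glass jar, 100 mm across, 125 mm tall; origin: centre of its underside
Mind the look-alikes: they are no part of the job. What is shaped like the tin but orange or red is not meant.

How it is judged:
By the outcome, as a careful person would: the job done as asked, in the order asked, and still so for the second after the job is handed in, with the robot touching nothing.
It also fails if it takes over 32 s, if anything falls off the work surface, if the arm or the gripper's body presses on something with over 40 N, if the wrist force passes 120 N, or if a joint passes its speed limit or range.

## Robot

A 6-joint arm with a two-finger parallel gripper is mounted at the origin on the work surface. World frame = base frame: x ahead of the robot, y to its left, z up, the work surface at z = 0. Lengths are in m, angles in rad, forces in N, time in s.
With the tool pointing down it reaches from about 0.35 to 0.775 m from the base axis. Payload 5.5 kg.
Tool frame: the origin (TCP) lies between the finger pads, 19 mm behind the fingertips; this is the grasp point; z points along the fingers, y is the line along which they close (so a half turn about z gives the same grasp; the last joint's range is limited). The gripper opens to 85 mm and grips with 20 to 120 N. Pads are 22 mm wide; open, the fingers measure 114 mm over their backs; the gripper's body (76 mm by 85 mm) begins 54 mm behind the grasp point. The pads swing forward as they close: fully open they stand 13 mm farther back than shut.
Start: joints at [1.088, 0.313, 0.046, 1.304, 0, 1.431], TCP at [0.193, 0.542, 0.25] pointing down, gripper open.
Joint ranges: [-2.76, 2.76], [-0.86, 1.69], [-1.03, 1.26], [-2.2, 2.34], [-1.47, 1.5], [-3.14, 3.14]. Speed limits (rad/s): [2.57, 2.57, 3.14, 3.14, 3.14, 3.14].

## Interface

Orientations are given as a unit quaternion [w, x, y, z].
In Python, from workcell import env, viewer, order, models gives the robot as it stands.
- The arm moves only by the tool drive_tool, never from a script. Its argument "series" is a list that holds one entry, the list of rows, each a list of 6 numbers: the shift along the tool's x, y, z each as a share of 120 mm, from -1 to 1, then the turn, a rotation vector about the tool's x, y, z each as a share of 180 degrees, from -1 to 1. A call has 1 to 20 rows; each row shifts and turns the commanded pose from where the row before left it, along the tool's axes as they then stand; what a row does not reach is not made up. A row lasts 1/8 s, in which the tool goes at most 62.5 mm and 10.7 degrees, less where a joint would pass 70% of its speed; a pose out of reach is approached as far as the arm can. A call with a number of a shift or a turn outside -1 to 1 is refused whole. A call with a gripper value outside its range is refused whole. "jaw" is the opening, from -1 (shut) to 1 (fully open), set as the call begins (left out, the last holds). The fingers move at their own pace and stop on an object; "grip_force" is the grip in N (left out, the last holds). Time passes only in rows, so rows that do not move let the fingers close. It gives the time, the measured TCP pose, the force, the opening and the grip force at its end, in the units of the state.
- env.get_state(): the state, without advancing time (a new reading comes with each control period).
- viewer.read_camera(name): name is "scene" or "top"; returns the picture (420x560x3 uint8, red, green, blue); there is no depth.
- viewer.camera_info(name): a dict with "intrinsics" (3x3 intrinsics, pixels), "R" (3x3) and "t" (3): a world point X has camera coordinates R X + t. Camera axes: x right, y down, z forward; pixel columns grow to the right and rows downward; lengths in m; the calibration is good to about 2 mm. A picture is of the moment at which its call begins. camera_info takes no time and is no camera call.
- order.hand_in(): hands the job in; it is judged then, once.
Trained networks look in the newest picture that a camera, given by its name, has taken for a name from the list of things; names that differ only in an ending like _2 or _b are one class to them, and where a whole thing is asked for, a point or a joint stands for the part that bears it (a point fixed in the world has none). Each returns a list of dicts, best first, with "score" (0 to 1); they miss things now and then, are a little off and sometimes report something else, mostly with a low value. They report only what shows in the picture. A call takes as long as a camera call. They do not tell look-alikes from the thing itself.
- models.silhouettes(label, camera): "region" (420x560 bool, what is visible of it) and "location" ([column, row] in pixels, amid what is visible of it).
The state is a dict: "clock": time; "joint_pos": joint angles; "qvel": joint speeds; "tau": joint torques, N m; "tcp_pos": TCP position; "orientation": TCP orientation; "wrist_force": force on the tool from outside, world axes, zero at the start; "ft_torque": the same for the moment, N m; "finger_gap": finger opening in m; "grip_force": force on a finger pad.
Only numpy, scipy, OpenCV 4.12 (cv2) and the standard library are available. Lean on these libraries where they do the work, as an engineer would, in place of code of your own. Each camera call takes 0.05 s, during which the arm holds its last target. There are 200 camera calls.

## Working session

There is one attempt and no reset: what is moved stays moved. The work goes in short steps, Python scripts to look and compute and a tool call to move; the robot and the scene stay as the last step left them, time stands still between calls to the robot, and variables do not carry over. Pictures are saved under pics/ and viewed, at most 10 in all, crops included, and the job is handed in when it is done.

Besides the shell and the picture viewer there is one more tool, called after ">>>" as name([rows], argument=value, ...), one row to a line, values as JSON. drive_tool: Moves the arm, as the interface text tells. Its arguments: {"type":"object","properties":{"series":{"type":"array"},"jaw":{"type":"number"},"grip_force":{"type":"number"}},"required":["series"]}

```bash
mkdir -p pics; ls; python3 - <<'E'
from workcell import env, viewer, order, models
import cv2, numpy as np
for c in ("scene","top"):
    im=viewer.read_camera(c); cv2.imwrite(f"pics/{c}0.png",im[:,:,::-1])
    i=viewer.camera_info(c); print(c,np.round(i["intrinsics"],1).tolist(),np.round(i["R"],3).tolist(),np.round(i["t"],3).tolist())
    for n in ("tin","pad_top","rack","gate"):
        for d in models.silhouettes(n,c)[:4]:
            ys,xs=np.nonzero(d["region"]); print(c,n,round(d["score"],2),np.round(d["location"]),len(xs),xs.min(),xs.max(),ys.min(),ys.max())
s=env.get_state(); print({k:np.round(v,3).tolist() for k,v in s.items()})
E
```

```text
pics
scene [[409.7, 0.0, 274.9], [0.0, 409.7, 217.1], [0.0, 0.0, 1.0]] [[-0.815, 0.579, 0.007], [0.406, 0.579, -0.707], [-0.413, -0.573, -0.707]] [0.442, -0.155, 1.442]
scene tin 0.7 [268. 308.] 911 239 284 298 336
scene tin 0.65 [406. 298.] 1558 379 428 270 321
scene tin 0.6 [334. 275.] 1289 306 360 254 303
scene pad_top 0.84 [360. 242.] 323 354 372 229 263
scene rack 0.81 [307. 245.] 5701 216 372 182 321
scene gate 0.74 [362. 241.] 282 356 372 229 261
top [[395.4, 0.0, 286.7], [0.0, 395.4, 209.4], [0.0, 0.0, 1.0]] [[0.008, -1.0, -0.0], [-0.994, -0.008, -0.108], [0.108, 0.001, -0.994]] [0.007, 0.56, 1.323]
top tin 0.93 [179. 254.] 867 160 198 238 269
top tin 0.69 [228. 156.] 745 210 246 140 176
top tin 0.57 [209. 207.] 765 196 221 190 223
top pad_top 0.6 [217. 251.] 145 212 224 243 255
top gate 0.63 [221. 248.] 138 213 225 243 255
{'clock': 0.5, 'joint_pos': [1.088, 0.313, 0.046, 1.304, 0.0, 1.431], 'qvel': [0.0, -0.002, -0.0, -0.003, 0.0, -0.0], 'tau': [-0.002, -48.0, 29.854, 0.002, -0.0, 0.0], 'tcp_pos': [0.193, 0.542, 0.25], 'orientation': [-0.0, 0.171, 0.985, 0.0], 'wrist_force': [-0.528, -0.284, -0.516], 'ft_torque': [-0.017, -0.039, -0.044], 'grip_force': 0.0, 'finger_gap': 0.085}
```

View pics/scene0.png

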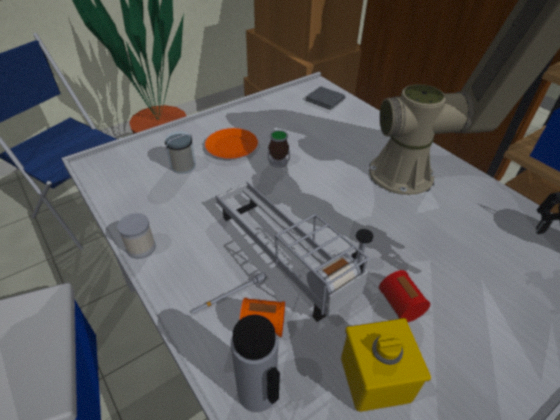

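View pics/top0.png

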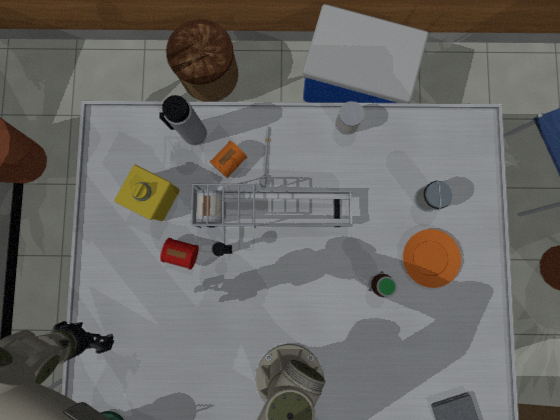

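```bash
python3 - <<'E'
import cv2
a=cv2.imread("pics/top0.png")[175:265,180:365]; cv2.imwrite("pics/topc.png",cv2.resize(a,None,fx=4.3,fy=4.3,interpolation=cv2.INTER_CUBIC))
a=cv2.imread("pics/scene0.png")[178:326,208:386]; cv2.imwrite("pics/scenec.png",cv2.resize(a,None,fx=4,fy=4,interpolation=cv2.INTER_CUBIC))
E
```

```text
(no output)
```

View pics/topc.png

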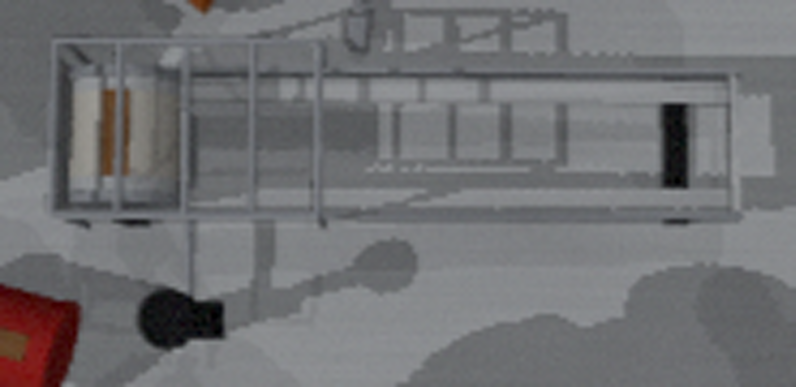

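View pics/scenec.png

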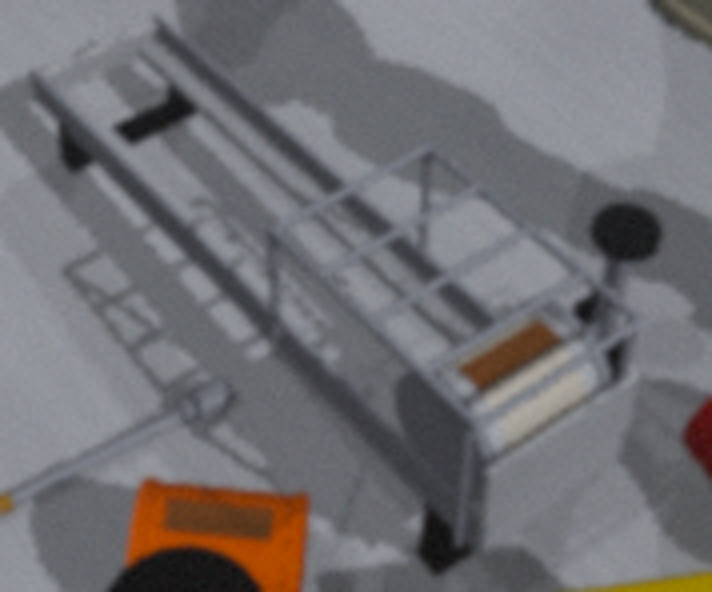

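```bash
cat > h.py <<'E'
import numpy as np
from workcell import env, viewer, models
def proj(X,c):
    i=viewer.camera_info(c); p=np.asarray(i["R"])@np.asarray(X)+np.asarray(i["t"]); q=np.asarray(i["intrinsics"])@p; return q[:2]/q[2]
def ray(px,c):
    i=viewer.camera_info(c); R=np.asarray(i["R"]); o=-R.T@np.asarray(i["t"])
    return o,R.T@np.linalg.inv(i["intrinsics"])@np.array([px[0],px[1],1.])
def onplane(px,c,z):
    o,d=ray(px,c); return o+d*(z-o[2])/d[2]
def tri(a,b):
    A=[];B=[]
    for px,c in((a,"top"),(b,"scene")):
        o,d=ray(px,c); d=d/np.linalg.norm(d); P=np.eye(3)-np.outer(d,d); A.append(P);B.append(P@o)
    return np.linalg.lstsq(np.vstack(A),np.hstack(B),rcond=None)[0]
E
python3 - <<'E'
from h import *
from scipy.optimize import least_squares
T=lambda u,v:(u/4.3+180,v/4.3+175); S=lambda u,v:(u/4+208,v/4+178)
g=.108;w=.018
obs=[("top",T(320,42),.062,.043,g),("top",T(320,220),-.062,.043,g),("top",T(55,42),.062,.235,g),("top",T(55,215),-.062,.235,g),
("top",T(735,75),.056,-.275,w),("top",T(737,215),-.056,-.275,w),
("scene",S(278,233),.062,.043,g),("scene",S(430,152),-.062,.043,g),("scene",S(640,325),-.062,.235,g),("scene",S(478,425),.062,.235,g),
("scene",S(155,22),-.056,-.275,w),("scene",S(38,75),.056,-.275,w)]
def W(p,x,y,h):
    c,s=np.cos(p[2]),np.sin(p[2]); return [p[0]+c*x-s*y,p[1]+s*x+c*y,p[4]+p[3]*y+h]
f=lambda p:np.concatenate([proj(W(p,*o[2:]),o[0])-o[1] for o in obs])
r=least_squares(f,[.5,.2,0,.0445,.066],loss="soft_l1"); p=r.x; print(p.round(4)); print(f(p).reshape(-1,2).round(1).tolist())
pad=tri(T(166,317),S(627,232)); print("pad",pad, onplane(T(166,317),"top",.148),onplane(S(627,232),"scene",.148))
c,s=np.cos(p[2]),np.sin(p[2]); d=pad-p[[0,1,4]]; print("pad in rack",c*d[0]+s*d[1],-s*d[0]+c*d[1])
for y in (.188,.043,-.1,-.16,-.242): print(y,np.round(W(p,0,y,.042),3))
E
```

```text
[0.5579 0.0672 0.0088 0.0627 0.0516]
[[0.6, 0.7], [0.3, -0.8], [-0.5, 0.1], [-1.5, 0.1], [0.7, 0.2], [0.8, 0.7], [-1.5, -0.3], [-0.7, -0.7], [0.8, 0.3], [0.5, 1.2], [0.4, 0.1], [-0.6, 0.5]]
pad [0.42295186 0.22297484 0.13907896] [0.42320301 0.2210937  0.148     ] [0.4295152  0.22835112 0.148     ]
pad in rack -0.13356487284857696 0.1569299870115587
0.188 [0.556 0.255 0.105]
0.043 [0.558 0.11  0.096]
-0.1 [ 0.559 -0.033  0.087]
-0.16 [ 0.559 -0.093  0.084]
-0.242 [ 0.56  -0.175  0.078]
```

```bash
cat >> h.py <<'E'
import cv2
def W(p,x,y,h):
    c,s=np.cos(p[2]),np.sin(p[2]); return np.array([p[0]+c*x-s*y,p[1]+s*x+c*y,p[4]+p[3]*y+h])
def tinmask(im,c,p,thr=8):
    "warm-coloured pixels inside the outline of the tin's swept volume"
    pts=np.array([proj(W(p,x,y,h),c) for x in(-.05,.05) for y in(.235,-.285) for h in(.01,.08)]).astype(np.float32)
    m=np.zeros(im.shape[:2],np.uint8); cv2.fillConvexPoly(m,cv2.convexHull(pts).astype(np.int32),1)
    im=cv2.GaussianBlur(im,(3,3),0).astype(int)
    return (m>0)&(im[:,:,0]-im[:,:,2]>thr)
E
python3 - <<'E'
from h import *
from scipy.optimize import least_squares
T=lambda u,v:(u/4.3+180,v/4.3+175); S=lambda u,v:(u/4+208,v/4+178)
g=.108;w=.018
obs=[("top",T(320,42),.062,.043,g),("top",T(320,220),-.062,.043,g),("top",T(55,42),.062,.235,g),("top",T(55,215),-.062,.235,g),
("top",T(735,75),.056,-.275,w),("top",T(737,215),-.056,-.275,w),
("scene",S(278,233),.062,.043,g),("scene",S(430,152),-.062,.043,g),("scene",S(640,325),-.062,.235,g),("scene",S(478,425),.062,.235,g),
("scene",S(155,22),-.056,-.275,w),("scene",S(38,75),.056,-.275,w)]
def f(p): return np.concatenate([proj(W(p,*o[2:]),o[0])-o[1] for o in obs]+[[(p[3]-.0445)/.002,(p[4]-.066)/.0007]])
p=least_squares(f,[.5,.2,0,.0445,.066],loss="soft_l1").x; print(p.round(4)); print(f(p)[:-2].reshape(-1,2).round(1).tolist()); np.save("p.npy",p)
for o in [("top",T(166,317)),("scene",S(627,232))]: print(o[0],onplane(o[1],o[0],.148), "pad pred", [proj(W(p,-.135,y,.148-p[4]-p[3]*y),o[0]).round(1).tolist() for y in(.150,.16)],o[1])
for c in("top","scene"):
    im=cv2.imread(f"pics/{c}0.png")[:,:,::-1]; 
    for thr in(6,12):
        m=tinmask(im,c,p,thr); ys,xs=np.nonzero(m); print(c,thr,len(xs),np.percentile(xs,[0,2,50,98,100]),np.percentile(ys,[0,2,50,98,100]),xs.mean(),ys.mean(),"pred centre",proj(W(p,0,.188,.042),c))
E
```

```text
[0.5588 0.0695 0.0071 0.0447 0.062 ]
[[-0.4, -0.1], [-0.8, -1.4], [-1.7, -0.7], [-2.8, -0.5], [0.8, -0.6], [0.9, 0.2], [-1.3, -2.3], [-0.1, -2.7], [1.6, -0.5], [1.0, 0.5], [0.5, -3.1], [-0.9, -2.8]]
top [0.42320301 0.2210937  0.148     ] pad pred [[219.4, 248.9], [216.2, 248.9]] (218.6046511627907, 248.72093023255815)
scene [0.4295152  0.22835112 0.148     ] pad pred [[364.0, 232.5], [366.8, 234.9]] (364.75, 236.0)
top 6 306 [197.  198.  206.  214.9 217. ] [195.  196.  205.  214.9 215. ] 205.94771241830065 205.12418300653596 pred centre [210.30047763 206.78909703]
top 12 135 [203. 203. 206. 210. 210.] [195. 196. 205. 215. 215.] 206.34814814814814 205.4 pred centre [210.30047763 206.78909703]
scene 6 482 [322. 324. 338. 351. 353.] [257.   259.   270.   285.38 288.  ] 338.155601659751 270.99170124481327 pred centre [332.306243   275.97796951]
scene 12 268 [323. 324. 336. 347. 349.] [258. 259. 267. 277. 279.] 335.5485074626866 266.88432835820896 pred centre [332.306243   275.97796951]
```

>>> drive_tool([
  [[0, 0, 0, 0, 0, 0.0555], [0, 0, 0, 0, 0, 0.0555], [0, 0, 0, 0, 0, 0.0555], [0, 0, 0, 0, 0, 0.0555], [0, 0, 0, 0, 0, 0.0555], [0, 0, 0, 0, 0, 0.0555], [0, 0, 0, 0, 0, 0.0555], [-0.332, 0.243, 0.052, 0, 0, 0], [-0.332, 0.243, 0.052, 0, 0, 0], [-0.332, 0.243, 0.052, 0, 0, 0], [-0.332, 0.243, 0.052, 0, 0, 0], [-0.332, 0.243, 0.052, 0, 0, 0], [-0.332, 0.243, 0.052, 0, 0, 0], [-0.332, 0.243, 0.052, 0, 0, 0], [-0.332, 0.243, 0.052, 0, 0, 0], [0, 0, 0, 0, 0, 0], [0, 0, 0, 0, 0, 0]],
], jaw=-1, grip_force=20)

```text
clock: 2.62
tcp_pos: [0.4287, 0.2247, 0.2001]
orientation: [-0.0, 0.705, 0.71, 0.0]
wrist_force: [0.1, -0.2, -0.3]
finger_gap: 0.0001
grip_force: 0.0
```

```bash
python3 - <<'E'
from h import *
s=env.get_state(); tcp=np.array(s["tcp_pos"]); print(tcp,np.round(s["joint_pos"],3))
ims=[]
for c,(r0,r1,c0,c1) in (("top",(180,280,170,265)),("scene",(170,300,300,425))):
    im=viewer.read_camera(c)[:,:,::-1].copy(); cv2.imwrite(f"pics/{c}1.png",im)
    q=proj(tcp+[0,0,-.019],c); print(c,"tip pred",q.round(1),"pad(.426,.224,.148)",proj([.426,.224,.148],c).round(1))
    big=cv2.resize(im[r0:r1,c0:c1],None,fx=4,fy=4,interpolation=cv2.INTER_CUBIC)
    u=((q-[c0,r0]+.5)*4-.5).astype(int); cv2.circle(big,tuple(int(v) for v in u),4,(0,0,255),1)
    ims.append(cv2.copyMakeBorder(big,0,max(0,520-big.shape[0]),0,0,cv2.BORDER_CONSTANT)[:520,:395])
cv2.imwrite("pics/hover.png",np.hstack(ims))
E
```

```text
[0.42874922 0.22466734 0.20014379] [ 0.316  0.161 -0.276  1.134  0.     1.88 ]
top tip pred [215.6 246.8] pad(.426,.224,.148) [217.7 247.8]
scene tip pred [366.1 225.9] pad(.426,.224,.148) [364.5 234.4]
```

View pics/hover.png

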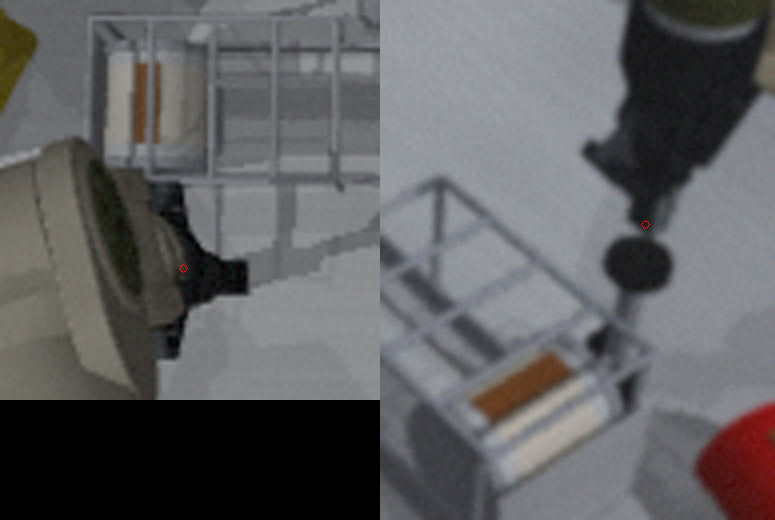

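>>> drive_tool([
  [[-0.022, -0.038, 0.12, 0, 0, 0], [0, 0, 0.13, 0, 0, 0], [0, 0, 0.06, 0, 0, 0], [0, 0, 0.06, 0, 0, 0], [0, 0, 0, 0, 0, 0]],
])

```text
clock: 3.35
tcp_pos: [0.4244, 0.2223, 0.1555]
orientation: [0.0, 0.704, 0.71, 0.0]
wrist_force: [0.3, 0.4, -0.1]
finger_gap: -0.0
grip_force: 0.0
```

```bash
python3 - <<'E'
from h import *
im=viewer.read_camera("scene")[:,:,::-1].copy(); cv2.imwrite("pics/scene2.png",im); a=cv2.imread("pics/scene1.png")
f=lambda i:cv2.resize(i[205:290,325:400],None,fx=5,fy=5,interpolation=cv2.INTER_CUBIC)
cv2.imwrite("pics/cmp.png",np.hstack([f(a),f(im)])); print(env.get_state()["wrist_force"])
E
```

```text
[ 0.09719139 -0.72626408 -0.36581197]
```

View pics/cmp.png

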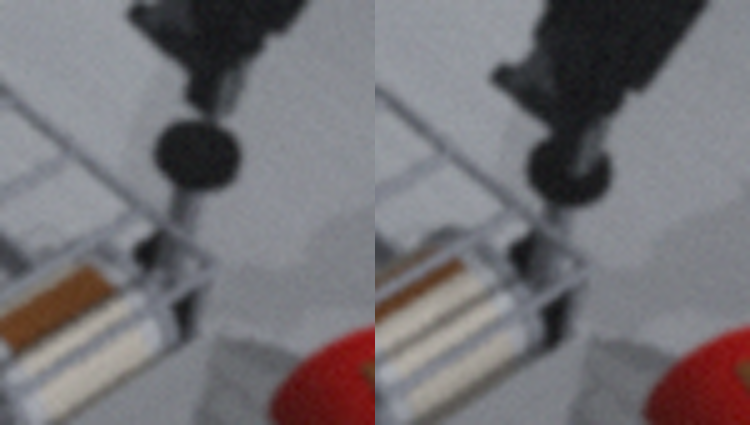

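```bash
cat >> h.py <<'E'
P=np.array([.5588,.0700,.0071,.0445,.066])
def lane_y(px,c,h=.042,x=0):
    "rack y of the lane-path point (height h over the rails) whose pixel lies nearest px along the lane's direction"
    a,b=proj(W(P,x,.2,h),c),proj(W(P,x,-.25,h),c); ys=np.linspace(.25,-.3,1101)
    q=np.array([proj(W(P,x,y,h),c) for y in ys]); d=(b-a)/np.linalg.norm(b-a)
    return np.interp((np.asarray(px)-a)@d,(q-a)@d,ys)
def meas(im,c,thr=6):
    m=tinmask(im,c,P,thr).astype(np.uint8)
    n,l,st,ce=cv2.connectedComponentsWithStats(cv2.morphologyEx(m,cv2.MORPH_CLOSE,np.ones((5,5),np.uint8)))
    k=1+np.argmax(st[1:,4]); ys,xs=np.nonzero((l==k)); Y=lane_y(np.c_[xs,ys],c)
    return np.array([Y.mean(),np.percentile(Y,3),np.percentile(Y,97),len(Y)])
E
python3 - <<'E'
from h import *
print(proj(W(P,0,.188,.042),"scene"),proj(W(P,0,.188,.042),"top"))
for f,c in(("top0","top"),("top1","top"),("scene0","scene"),("scene1","scene"),("scene2","scene")):
    im=cv2.imread(f"pics/{f}.png")[:,:,::-1]
    print(f,[meas(im,c,t).round(3).tolist() for t in(4,6,9)])
for d in models.silhouettes("tin","scene")[:4]:
    ys,xs=np.nonzero(d["region"]); Y=lane_y(np.c_[xs,ys],"scene"); print(round(d["score"],2),np.round(d["location"]),Y.mean().round(3),np.percentile(Y,[3,97]).round(3))
E
```

```text
[332.620289   275.11750655] [209.89968386 206.64033717]Traceback (most recent call last):
  File "<stdin>", line 5, in <module>
  File "h.py", line 33, in meas
    k=1+np.argmax(st[1:,4]); ys,xs=np.nonzero((l==k)); Y=lane_y(np.c_[xs,ys],c)
                                                         ~~~~~~^^^^^^^^^^^^^^^^
  File "h.py", line 28, in lane_y
    q=np.array([proj(W(P,x,y,h),c) for y in ys]); d=(b-a)/np.linalg.norm(b-a)
                ~~~~^^^^^^^^^^^^^^
  File "h.py", line 4, in proj
    i=viewer.camera_info(c); p=np.asarray(i["R"])@np.asarray(X)+np.asarray(i["t"]); q=np.asarray(i["intrinsics"])@p; return q[:2]/q[2]
ValueError: time passes only in moves, steps and waits
```

```bash
sed -i 's/viewer\.camera_info(c)/INFO(c)/; 2a import functools\nINFO=functools.lru_cache(None)(viewer.camera_info)' h.py
python3 - <<'E'
from h import *
for f,c in(("top0","top"),("top1","top"),("scene0","scene"),("scene1","scene"),("scene2","scene")):
    im=cv2.imread(f"pics/{f}.png")[:,:,::-1]
    print(f,[meas(im,c,t).round(3).tolist() for t in(4,6,9)])
for d in models.silhouettes("tin","scene")[:4]:
    ys,xs=np.nonzero(d["region"]); Y=lane_y(np.c_[xs,ys],"scene"); print(round(d["score"],2),np.round(d["location"]),Y.mean().round(3),np.percentile(Y,[3,97]).round(3))
E
```

```text
top0 [[0.193, 0.156, 0.229, 458.0], [0.199, 0.172, 0.226, 335.0], [0.2, 0.188, 0.213, 178.0]]
top1 [[0.193, 0.156, 0.229, 459.0], [0.201, 0.172, 0.226, 337.0], [0.2, 0.188, 0.213, 175.0]]
scene0 [[0.193, 0.161, 0.225, 584.0], [0.193, 0.161, 0.224, 562.0], [0.191, 0.161, 0.222, 503.0]]
scene1 [[0.193, 0.161, 0.225, 582.0], [0.193, 0.161, 0.224, 566.0], [0.192, 0.161, 0.222, 516.0]]
scene2 [[0.185, 0.145, 0.222, 686.0], [0.184, 0.146, 0.221, 637.0], [0.181, 0.147, 0.217, 541.0]]
0.87 [337. 275.] 0.185 [0.14  0.225]
0.84 [267. 310.] 0.121 [0.06  0.186]
0.6 [181. 151.] -0.3 [-0.3 -0.3]
0.57 [404. 298.] 0.25 [0.25 0.25]
```

>>> drive_tool([
  [[0, 0, 0.1, 0, 0, 0], [0, 0, 0.075, 0, 0, 0], [0, 0, 0, 0, 0, 0]],
])

```text
clock: 3.82
tcp_pos: [0.4256, 0.2223, 0.1362]
orientation: [0.001, 0.704, 0.71, 0.002]
wrist_force: [-3.2, -0.4, 16.2]
finger_gap: 0.0002
grip_force: 7.8
```

>>> drive_tool([
  [[-0.1, 0, -0.35, 0, 0, 0], [-0.5, 0, 0, 0, 0, 0], [-0.48, 0.12, 0, 0, 0, 0]],
])

```text
clock: 4.2
tcp_pos: [0.4392, 0.0915, 0.1764]
orientation: [0.0, 0.704, 0.711, -0.0]
wrist_force: [1.1, 0.7, 0.1]
finger_gap: 0.0003
grip_force: 0.0
```

```bash
cat > look.py <<'E'
import sys
from h import *
n=sys.argv[1]; g=[]
for c in("scene","top"):
    t=env.get_state()["clock"]; im=viewer.read_camera(c); cv2.imwrite(f"pics/{c}_{n}.png",im[:,:,::-1])
    print(c,round(t,3),[meas(im,c,k).round(3).tolist() for k in(4,6)])
print(np.round(env.get_state()["tcp_pos"],4),env.get_state()["clock"])
E
python3 look.py a
```

```text
scene 4.2 [[0.127, 0.085, 0.164, 589.0], [0.128, 0.091, 0.162, 502.0]]
top 4.25 [[0.09, -0.0, 0.14, 744.0], [0.09, -0.001, 0.14, 521.0]]
[0.441  0.0879 0.1761] 4.3
```

```bash
python3 - <<'E'
from h import *
a=cv2.imread("pics/scene_a.png"); b=cv2.imread("pics/top_a.png")
for im,c in((a,"scene"),(b,"top")):
    for y in(.16,.12,.08,.04):
        for x in(-.05,.05): u=proj(W(P,x,y,.042),c); im[int(round(u[1])),int(round(u[0]))]=(0,255,0)
A=cv2.resize(a[205:325,285:385],None,fx=4,fy=4,interpolation=cv2.INTER_NEAREST); B=cv2.resize(b[180:280,185:285],None,fx=4,fy=4,interpolation=cv2.INTER_NEAREST)
cv2.imwrite("pics/va.png",np.hstack([A,np.vstack([B,np.zeros((80,400,3),np.uint8)])]))
E
```

```text
(no output)
```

View pics/va.png

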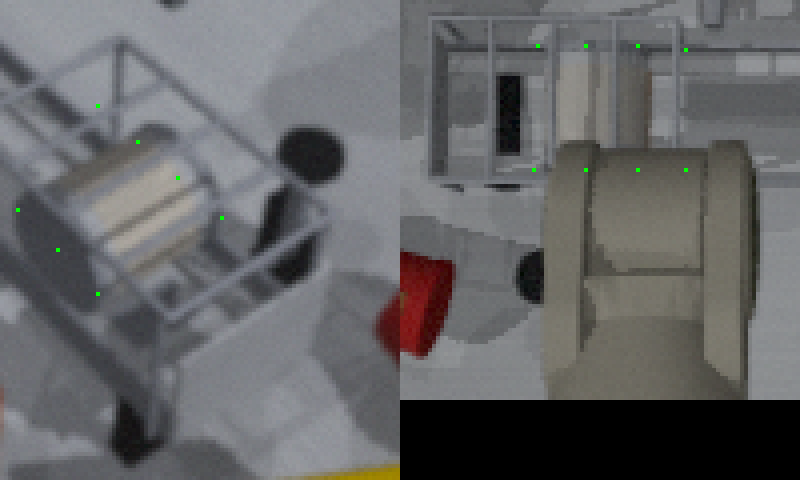

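>>> drive_tool([
  [[-0.275, 0.375, 0.125, 0, 0, 0], [-0.275, 0.375, 0.21, 0, 0, 0], [-0.267, 0.25, 0.233, 0, 0, 0]],
], jaw=0.4)

```text
clock: 4.68
tcp_pos: [0.5625, -0.0054, 0.1072]
orientation: [0.0, 0.704, 0.71, 0.0]
wrist_force: [-0.2, -0.1, 0.0]
finger_gap: 0.0542
grip_force: 0.0
```

```bash
python3 - <<'E'
from h import *
s=env.get_state(); im=viewer.read_camera("scene"); cv2.imwrite("pics/scene_b.png",im[:,:,::-1])
print(s["clock"],np.round(s["tcp_pos"],4),s["finger_gap"],[meas(im,"scene",k).round(3).tolist() for k in(4,6)],"after",np.round(env.get_state()["tcp_pos"],4))
a=im[:,:,::-1].copy()
for y in(.08,.04,0,-.04,-.08):
    for x in(-.05,.05): u=proj(W(P,x,y,.042),"scene"); a[int(round(u[1])),int(round(u[0]))]=(0,255,0)
cv2.imwrite("pics/vb.png",cv2.resize(a[185:305,240:360],None,fx=5,fy=5,interpolation=cv2.INTER_NEAREST))
E
```

```text
4.675 [ 0.5625 -0.0054  0.1072] 0.054226042356669966 [[0.033, -0.016, 0.074, 587.0], [0.033, -0.014, 0.073, 544.0]] after [ 0.564  -0.009   0.1029]
```

View pics/vb.png

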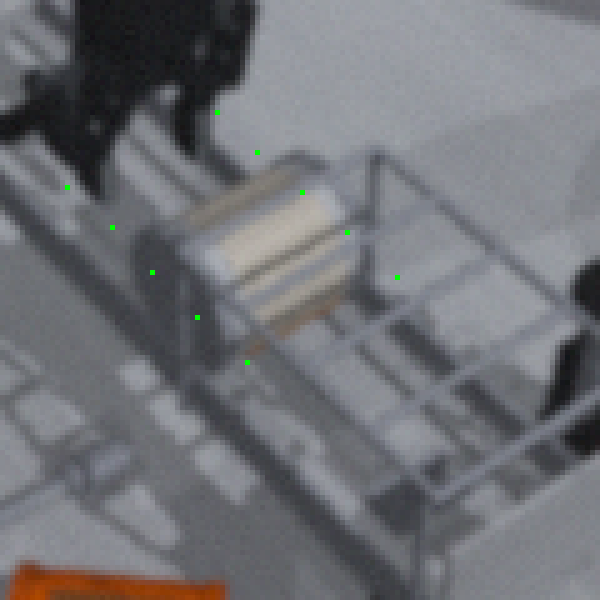

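>>> drive_tool([
  [[-0.1, 0, 0.0045, 0, 0, 0], [-0.225, 0, 0.01, 0, 0, 0], [-0.258, 0, 0.0115, 0, 0, 0], [-0.258, 0, 0.0115, 0, 0, 0], [-0.2, 0, 0.009, 0, 0, 0], [-0.125, 0, 0.0055, 0, 0, 0], [-0.067, 0, 0.003, 0, 0, 0], [-0.025, 0, 0.001, 0, 0, 0], [0, 0, 0, 0, 0, 0], [0, 0, 0, 0, 0, 0], [0, 0, 0, 0, 0, 0]],
])

```text
clock: 6.1
tcp_pos: [0.5617, -0.1553, 0.1019]
orientation: [0.0, 0.704, 0.71, 0.0]
wrist_force: [-1.3, -1.3, 1.1]
finger_gap: 0.0597
grip_force: 0.5
```

```bash
python3 - <<'E'
from h import *
s=env.get_state(); im=viewer.read_camera("scene"); cv2.imwrite("pics/scene_c.png",im[:,:,::-1])
print(s["clock"],np.round(s["tcp_pos"],4),s["finger_gap"],np.round(s["wrist_force"],2),[meas(im,"scene",k).round(3).tolist() for k in(4,6)])
im2=viewer.read_camera("scene"); print(meas(im2,"scene",4))
a=im[:,:,::-1].copy()
for y in(-.16,-.2,-.242):
    for x in(-.05,.05): u=proj(W(P,x,y,.042),"scene"); a[int(round(u[1])),int(round(u[0]))]=(0,255,0)
cv2.imwrite("pics/vc.png",cv2.resize(a[160:290,200:330],None,fx=4,fy=4,interpolation=cv2.INTER_NEAREST))
E
```

```text
6.1 [ 0.5617 -0.1553  0.1019] 0.05969016060459913 [-1.3  -1.29  1.11] [[-0.167, -0.216, -0.123, 478.0], [-0.167, -0.215, -0.125, 445.0]]
[-1.67180599e-01 -2.15803857e-01 -1.22685633e-01  4.80000000e+02]
```

View pics/vc.png

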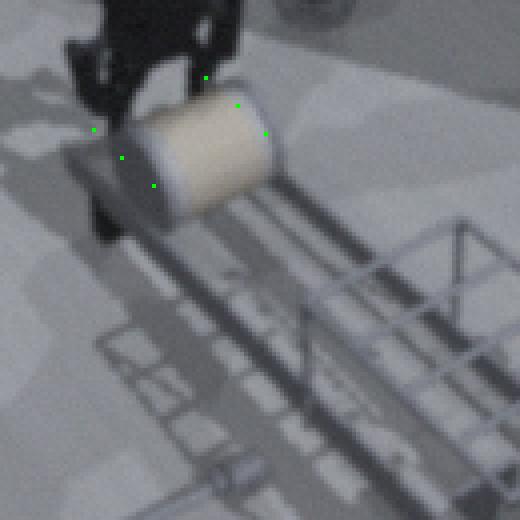

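>>> drive_tool([
  [[-0.02, 0, 0, 0, 0, 0], [-0.042, 0, 0, 0, 0, 0], [-0.042, 0, 0, 0, 0, 0], [-0.042, 0, 0, 0, 0, 0], [-0.042, 0, 0, 0, 0, 0], [-0.042, 0, 0, 0, 0, 0], [-0.042, 0, 0, 0, 0, 0], [-0.042, 0, 0, 0, 0, 0], [-0.042, 0, 0, 0, 0, 0], [-0.042, 0, 0, 0, 0, 0], [-0.035, 0, 0, 0, 0, 0], [-0.025, 0, 0, 0, 0, 0], [-0.025, 0, 0, 0, 0, 0], [-0.025, 0, 0, 0, 0, 0], [-0.025, 0, 0, 0, 0, 0], [-0.025, 0, 0, 0, 0, 0], [-0.025, 0, 0, 0, 0, 0], [-0.025, 0, 0, 0, 0, 0], [-0.025, 0, 0, 0, 0, 0], [-0.025, 0, 0, 0, 0, 0]],
])

```text
clock: 8.7
tcp_pos: [0.5623, -0.2348, 0.1018]
orientation: [0.0, 0.704, 0.71, 0.0]
wrist_force: [-0.3, -0.1, -0.1]
finger_gap: 0.0597
grip_force: 0.0
```

```bash
python3 look.py d; python3 -c "
from h import *
print(np.round(env.get_state()['wrist_force'],2))"
```

```text
scene 8.7 [[-0.227, -0.281, -0.179, 498.0], [-0.226, -0.278, -0.179, 469.0]]
top 8.75 [[-0.237, -0.271, -0.202, 419.0], [-0.234, -0.264, -0.205, 320.0]]
[ 0.5623 -0.235   0.1018] 8.8
[ 0.03 -0.53  0.35]
```

>>> drive_tool([
  [[-0.06, 0, 0, 0, 0, 0], [-0.08, 0, -0.04, 0, 0, 0], [-0.1, 0, -0.2, 0, 0, 0], [-0.1, 0, -0.35, 0, 0, 0], [0, -0.2, -0.35, 0, 0, 0], [0, -0.3, -0.1, 0, 0, 0], [0, -0.3, 0, 0, 0, 0], [0, 0, 0, 0, 0, 0], [0, 0, 0, 0, 0, 0]],
])

```text
clock: 9.93
tcp_pos: [0.4671, -0.2768, 0.2271]
orientation: [0.001, 0.705, 0.71, 0.0]
wrist_force: [0.5, 0.5, -0.6]
finger_gap: 0.0598
grip_force: 0.0
```

```bash
python3 look.py e; python3 - <<'E'
from h import *
a=cv2.imread("pics/scene_e.png"); b=cv2.imread("pics/top_e.png")
for im,c in((a,"scene"),(b,"top")):
    for x in(-.05,.05): u=proj(W(P,x,-.242,.042),c); im[int(round(u[1])),int(round(u[0]))]=(0,255,0)
f=lambda i:cv2.resize(i,(400,400),interpolation=cv2.INTER_NEAREST)
cv2.imwrite("pics/ve.png",np.hstack([f(a[160:330,210:380]),f(b[130:300,200:370])]))
E
```

```text
scene 9.925 [[-0.226, -0.28, -0.179, 504.0], [-0.226, -0.28, -0.179, 476.0]]
top 9.975 [[-0.238, -0.274, -0.202, 423.0], [-0.234, -0.264, -0.205, 332.0]]
[ 0.4674 -0.2765  0.2266] 10.025
```

View pics/ve.png

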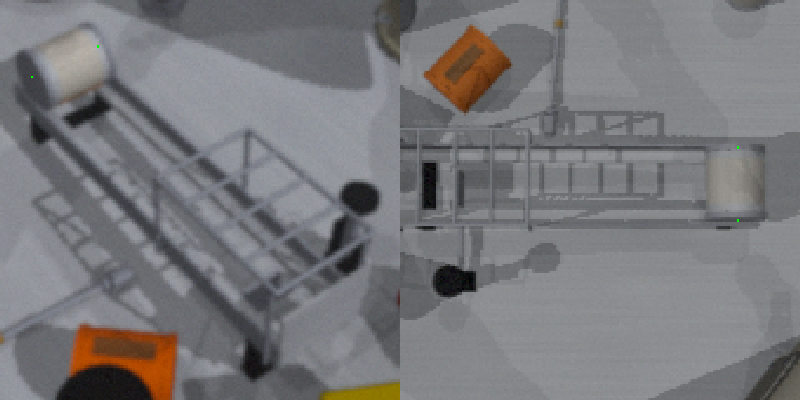

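The picture shows the tin resting at the lip, centred on the low_seat marks (scene crop about (65,62), top crop about (737,184)). It has not moved since the previous look. The gate pad is down and the gripper touches nothing, so I am handing in.

```bash
python3 -c "
from workcell import order
print(order.hand_in())"
```

```text
the job is handed in; nothing more can be done
None
```

The job is handed in: the gate is down on its stop, the tin was caught on the move and stopped at about rack y = -0.174, then eased down to rest against the lip, and the arm finished clear at about 10 s.

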